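# Free the lock case from the ratchet clamp

### The job

Lift the pawl of the ratchet clamp so that it stays up, draw the clamp bar well back and leave it there, and take the lock case out from under the jaws. Stand it upright, gently, on its brass forend in the tray's empty bay, let go, and do not disturb the finished locks or the other things on the bench.

Things in the scene. Friction and masses are not known exactly. Their poses are not given: they have to be found in the camera images.
- clamp: ratchet bar clamp bolted to the bench: grey base plate 270 (local x) x 114 (y) x 14 mm high; origin: centre of the underside. Local x points from the bar's handle (rear) to the fixed jaw (front). Two cheeks hold the hinge pin, 24 to 58 mm behind the origin and up to 26 mm either side of the mid-plane, 60 mm high
- seat (a point): middle of the bed on which the lock stands, 70 mm in front of the clamp's origin, 22 mm above the bench; axes as the clamp's. Stops 12 mm high, 2 mm off both ends of the lock's forend, keep it from sliding along y; along x the bed is clear for 70 mm behind this point once the bar is back
- fixed_lip (a point): middle of the edge of the fixed jaw's lip, 84 mm in front of the clamp's origin; the lip is 60 mm wide (y), at heights 31 to 37.5 mm, and overhangs the lock's forend by 8 mm, so the lock can rise only after it has been slid more than 8 mm toward the bar (clamp -x); 20 mm is well clear. Grip the lock with the fingertips above 45 mm
- bar_lip (a point): middle of the edge of the bar jaw's lip, of the same section, which overhangs the forend's other long edge by 8 mm when clamped (56 mm in front of the clamp's origin); moves with the bar, clear of the lock when the bar is well back
- pawl_hinge (a point): middle of the pawl's hinge pin, 40 mm behind the clamp's origin and 52 mm above the bench; the hinge axis is the clamp's y; axes as the clamp's
- pawl_tab (a point): centre of the pawl's upright thumb tab: 14 (x) x 14 (y) mm, its top 13 mm above this point; with the pawl down the point is 39 mm in front of the hinge and 23 mm above it (75 mm above the bench). Pinch it from above across y; it moves with the pawl
- pawl (a joint): pawl angle, rad: 0 down in the bar's teeth, grows as the tab swings up and back over the hinge (toward clamp -x), to 1.75. A stiff hinge: it stays where it is left (about 1.5 N at the tab). Below about 0.25 its tooth stops the bar from going back; by about 0.9 to 1.2 it is well out of the way
- bar (a joint): how far the clamp bar has slid back (clamp -x), m: 0 clamped, 0.05 fully back; needs about 3 N; well back is over 0.04
- bar_handle (a point): upright steel post at the rear end of the bar: 16 (x) x 18 (y) mm, its top 92 mm above the bench; the point is 75 mm above the bench, on its axis; clamped, it lies 115 mm behind the clamp's origin. Axes as the clamp's; moves with the bar
- lock_center (a point): mortise lock case standing on its brass forend: forend 44 (local x) x 90 (y) x 7 mm, on it, centred, a steel case 22 (x) x 70 (y) x 75 mm high; 82 mm high in all, about 0.45 kg. Point: its centre, 41 mm above its underside; z up. At the start it stands on the clamp's bed between the jaws, its x along the clamp's x. It may be stood either way round in the bay
- tray: plywood tray fixed to the bench, 208 (local x) x 122 (y) mm, walls 28 mm high and 10 mm thick, floor 6 mm; three bays side by side along x, each 56 (x) x 102 (y) mm inside; two hold finished locks, one is empty but for a flat paper ticket. Origin: centre of the underside
- bay0 (a point): centre of the floor of the first bay, 6 mm above the bench; the lock stands here with its x along the tray's x; axes as the tray's
- bay1 (a point): the same, middle bay
- bay2 (a point): the same, third bay
- finished_a_center (a point): finished lock, the same as the lock in the clamp, standing in a bay; point and axes likewise
- finished_b_center (a point): second finished lock, likewise
- oil_can: upright aluminium bottle, 52 mm diameter, 150 mm high, beside the clamp; origin: centre of the underside
- door_knob: brass door knob standing on its rose, 56 mm diameter, 68 mm high, beside the clamp; origin: centre of the underside
- screwdriver: screwdriver lying along its local x beside the clamp, about 200 mm long, up to 32 mm high
- spray_can: upright white can, 52 mm diameter, 160 mm high, past the tray's third bay; origin: centre of the underside
- hammer: hammer lying on the right of the bench
- wrench: wrench lying on the left of the bench
- door_plate: brass door plate 42 x 220 x 4 mm lying flat at the back
Things that resemble listed ones, but are neither listed nor needed, are in the scene too. Leave any green look-alike of the part that bears lock_center alone.

How it is judged (in metres and radians):
On the way, in this order (a step that is already met when the one before it is completed fails the run):
1. the pawl is lifted out of the bar's teeth (value of joint pawl above 0.5 rad), for 0.2 s.
2. the bar is drawn well back with the pawl still up (value of joint bar above 0.035 m and value of joint pawl above 0.4 rad), for 0.2 s.
3. the lock is lifted out of the clamp (height (world z) of lock_center above 0.105 m), for 0.1 s.
At the end, for the whole second after the job is handed in: the lock stands upright (within 0.08 rad) on its forend on the floor of the empty bay, its centre within 14 mm of the bay's middle, released and at rest; the bar is still back (over 30 mm) and the pawl still up (over 0.4 rad) (((horizontal distance between lock_center and bay0 below 0.014 m and z of lock_center in the frame of bay0 between 0.035 and 0.045 m) or (horizontal distance between lock_center and bay1 below 0.014 m and z of lock_center in the frame of bay1 between 0.035 and 0.045 m) or (horizontal distance between lock_center and bay2 below 0.014 m and z of lock_center in the frame of bay2 between 0.035 and 0.045 m)) and angle between lock_center's own z axis and vertical below 0.08 rad and linear speed of lock below 0.02 m/s and value of joint pawl above 0.4 rad and value of joint bar above 0.03 m); the robot touches nothing.
It fails at once if a finished lock moved by more than 8 mm (distance of any of finished_a_center, finished_b_center from where it was at the start of the episode above 0.008 m).
It fails at once if another thing on the bench moved by more than 20 mm (distance of any of oil_can, door_knob, screwdriver, spray_can, hammer, wrench, door_plate from where it was at the start of the episode above 0.02 m).
It fails at once if the lock was dropped (over 0.5 m/s with no finger on it) (linear speed of lock above 0.5 m/s and contact force between lock and the fingers below 0.1 N).
It also fails if it takes over 62 s, if anything falls off the work surface, if the arm or the gripper's body presses on something with over 40 N, if the wrist force passes 120 N, or if a joint passes its speed limit or range.

### The arm

A 6-joint arm with a two-finger parallel gripper is mounted at the origin on the work surface. World frame = base frame: x ahead of the robot, y to its left, z up, the work surface at z = 0. Lengths are in mm, angles in rad, forces in N, time in s.
With the tool pointing down it reaches from about 300 to 875 mm from the base axis. Payload 6.4 kg.
Tool frame: the origin (TCP) lies at the very end of the fingers, on their centre line; the grasp point (between the pads) lies 19 mm behind it; z points along the fingers, y is the line along which they close (so a half turn about z gives the same grasp; the last joint's range is limited). The gripper opens to 88 mm and grips with 3 to 60 N. Pads are 18 mm wide; open, the fingers measure 123 mm over their backs; the gripper's body (75 mm by 187 mm) begins 45 mm behind the grasp point.
Start: joints at [-1.505, 0.181, 1.607, -0, 1.354, -0.206], TCP at [154.384, -553.902, 238.714] pointing down, gripper open.
Joint ranges: [-2.99, 2.99], [-0.89, 2.07], [0.3, 2.58], [-1.14, 4.28], [0, 2.63], [-3.12, 3.12]. Speed limits (rad/s): [2.57, 2.57, 3.01, 3.14, 3.14, 3.14].

### API

Orientations are given as a unit quaternion [x, y, z, w].
In Python, from station import sense, read_camera, camera_info, sign_off gives the robot as it stands.
- The arm moves only by the tool step_arm, never from a script. Its argument "plan" is a list that holds one entry, the list of rows, each a list of 7 numbers: the turn, a rotation vector about the tool's x, y, z in degrees, then the shift along the tool's x, y, z in cm, then the closure, from 0 (fully open) to 1 (shut). In form: [[[wx, wy, wz, tx, ty, tz, claw], ...]]. A call has exactly 5 rows; each row shifts and turns the commanded pose from where the row before left it, along the tool's axes as they then stand; what a row does not reach is not made up. A row lasts 1/12 s, in which the tool goes at most 41.7 mm and 7.16 degrees, less where a joint would pass 70% of its speed; a pose out of reach is approached as far as the arm can. A call with a gripper value outside its range is refused whole. The fingers move at their own pace and stop on an object; "force" is the grip in N (left out, the last holds). Time passes only in rows, so rows that do not move let the fingers close, or fill a call up. It gives the time, the measured TCP pose, the force, the opening and the grip force at its end, in the units of the state.
- sense(): the state, without advancing time (a new reading comes with each control period).
- read_camera(name): name is "scene" or "top" or "wrist"; returns the picture (420x560x3 uint8, red, green, blue); there is no depth.
- camera_info(name): a dict with "K" (3x3 intrinsics, pixels), "world_to_cam" (4x4, takes a point from world to camera coordinates). Camera axes: x right, y up, looking along -z (the intrinsics and any distortion apply to the point x, -y, -z); pixel columns grow to the right and rows downward; lengths in mm; the calibration is good to about 2 mm. A picture is of the moment at which its call begins: read the wrist's pose just before it. camera_info takes no time and is no camera call; for the wrist camera it gives the pose at the moment of the call.
- sign_off(): hands the job in; it is judged then, once.
The state is a dict: "t": time; "joints": joint angles; "joint_vel": joint speeds; "joint_torque": joint torques, N m; "eef_pos": TCP position; "tcp_rot": TCP orientation; "ft_force": force on the tool from outside, world axes, zero at the start; "wrist_torque": the same for the moment, N m; "grip_width": finger opening in mm; "gripper_force": force on a finger pad.
Only numpy, scipy, OpenCV 4.12 (cv2) and the standard library are available. Lean on these libraries where they do the work, as an engineer would, in place of code of your own. Each camera call takes 0.05 s, during which the arm holds its last target. There are 200 camera calls.

## Working session

There is one attempt and no reset: what is moved stays moved. The work goes in short steps, Python scripts to look and compute and a tool call to move; the robot and the scene stay as the last step left them, time stands still between calls to the robot, and variables do not carry over. Pictures are saved under pics/ and viewed, at most 10 in all, crops included, and the job is handed in when it is done.

Besides the shell and the picture viewer there is one more tool, called after "Call:" as name(argument=value, ...), one argument or row to a line, values as JSON. step_arm: Moves the arm, as the interface text tells. Its arguments: {"type":"object","properties":{"plan":{"type":"array"},"force":{"type":"number"}},"required":["plan"]}

```bash
mkdir -p pics; ls; python3 - <<'E'
from station import *
import cv2
s=sense();print(s['t'],s['eef_pos'],s['tcp_rot'],s['grip_width'])
for n in("scene","top"):
    im=read_camera(n);cv2.imwrite(f'pics/{n}0.png',im[:,:,::-1])
    i=camera_info(n);print(n,i)
E
```

```text
pics
0.0 [ 154.33500289 -553.34389137  237.83818846] [ 9.90781080e-01  1.35470073e-01  4.96205029e-05 -8.42037005e-04] 88.19978558333861
scene {'K': array([[380.56924849,   0.        , 281.27384547],
       [  0.        , 380.56924849, 209.69127608],
       [  0.        ,   0.        ,   1.        ]]), 'world_to_cam': array([[ 8.29305042e-01,  5.58787385e-01, -3.13135268e-03,
        -4.61227042e+02],
       [-3.16900424e-01,  4.74917546e-01,  8.20991745e-01,
         9.80581823e+01],
       [ 4.60246965e-01, -6.79860267e-01,  5.70931475e-01,
        -1.64778341e+03],
       [ 0.00000000e+00,  0.00000000e+00,  0.00000000e+00,
         1.00000000e+00]])}
top {'K': array([[475.43832818,   0.        , 281.35041194],
       [  0.        , 475.43832818, 197.57046413],
       [  0.        ,   0.        ,   1.        ]]), 'world_to_cam': array([[ 1.84849661e-02, -9.99819391e-01,  4.41479539e-03,
         3.05240582e+00],
       [ 9.93034139e-01,  1.88730767e-02,  1.16305658e-01,
        -5.77910309e+02],
       [-1.16367973e-01,  2.23413640e-03,  9.93203657e-01,
        -1.32924659e+03],
       [ 0.00000000e+00,  0.00000000e+00,  0.00000000e+00,
         1.00000000e+00]])}
```

View pics/top0.png

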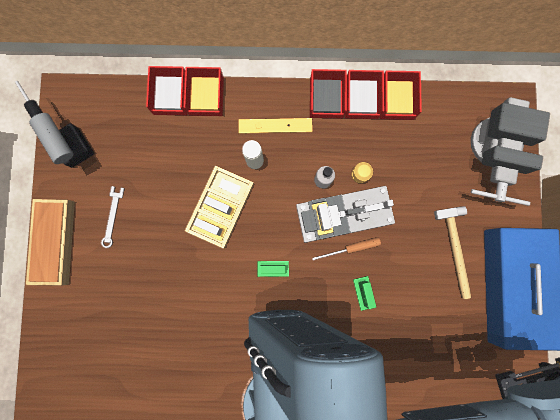

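View pics/scene0.png

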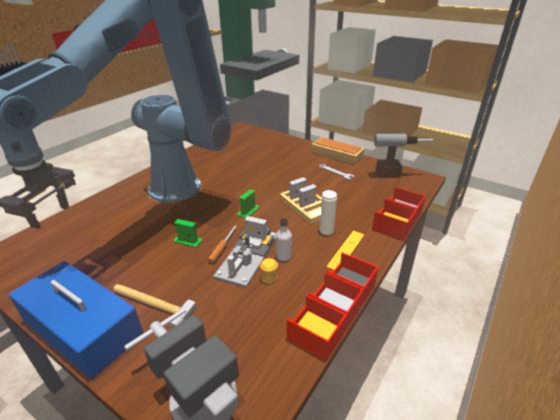

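The top view shows the tray at (219,207) with locks in two bays. The bay with the ticket, at (231,187), is empty. The clamp is at (346,214), with its handle end on the right. The lock at about (323,218) stands in the clamp. The green cases at (273,268) and (365,293) are look-alikes, so I'll leave them. I'll confirm this in an enlarged crop.

```bash
python3 - <<'E'
import cv2
im=cv2.imread('pics/top0.png')
c=cv2.resize(im[170:256,285:405],None,fx=6.6,fy=6.6,interpolation=cv2.INTER_CUBIC);cv2.imwrite('pics/c1.png',c)
c=cv2.resize(im[130:256,175:275],None,fx=4.7,fy=4.7,interpolation=cv2.INTER_CUBIC);cv2.imwrite('pics/c2.png',c)
E
```

```text
(no output)
```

View pics/c1.png

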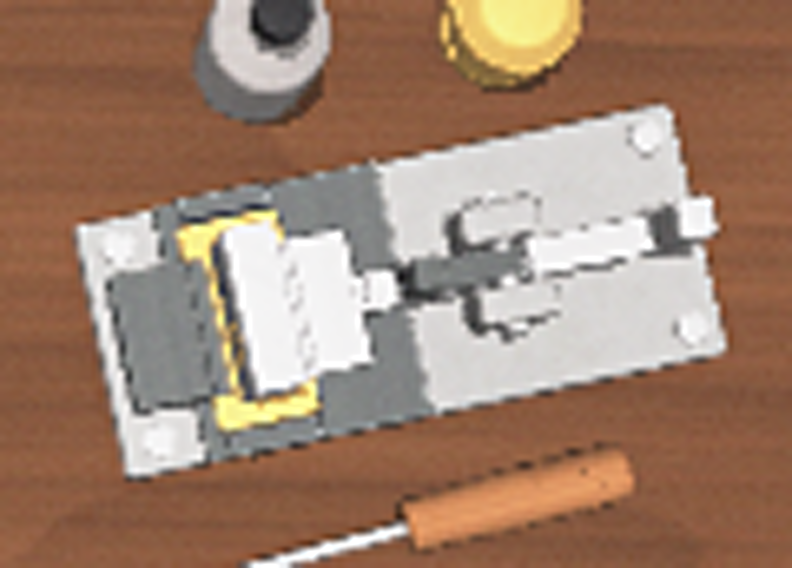

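View pics/c2.png

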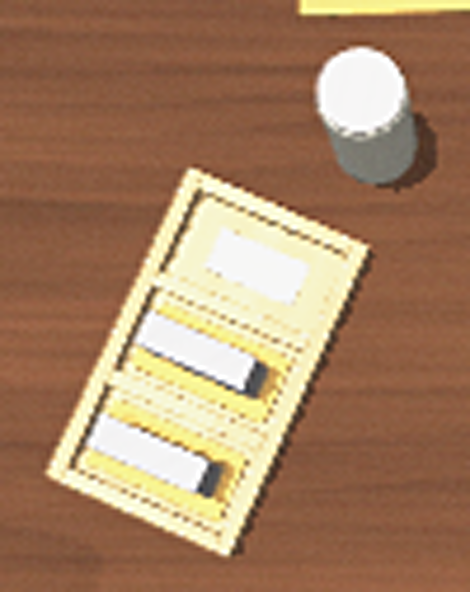

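The crops confirm it. The brass-forend lock sits in the clamp at crop (265,305), the pawl tab is at (382,290) and the handle post at (697,217). The top bay, with the white ticket, is empty and nearest the spray can. The plate corners (z=14) are (78,227), (668,103), (727,352) and (128,478). The tray rim corners (z=28) are (188,168), (370,245), (230,557) and (47,475).

```bash
cat > h.py <<'E'
import numpy as np
from station import *
from scipy.spatial.transform import Rotation as R
def ray(n,px,z):
    i=camera_info(n);K=i['K'];T=i['world_to_cam'];Ri=T[:3,:3].T;o=-Ri@T[:3,3]
    d=np.linalg.inv(K)@[px[0],px[1],1];d=Ri@[d[0],-d[1],-d[2]]
    return o+d*(z-o[2])/d[2]
def proj(n,P):
    i=camera_info(n);T=i['world_to_cam'];p=T[:3,:3]@np.array(P)+T[:3,3];q=i['K']@[p[0],-p[1],-p[2]];return q[:2]/q[2]
def fit(loc,w):
    loc,w=np.array(loc,float),np.array(w)[:,:2]
    a=loc-loc.mean(0);b=w-w.mean(0);th=np.arctan2((a[:,0]*b[:,1]-a[:,1]*b[:,0]).sum(),(a*b).sum())
    c,s=np.cos(th),np.sin(th);M=np.array([[c,-s],[s,c]]);t=w.mean(0)-M@loc.mean(0)
    return th,M,t,(loc@M.T+t-w)
E
python3 - <<'E'
from h import *
un=lambda p,f,o:((p[0]+.5)/f-.5+o[0],(p[1]+.5)/f-.5+o[1])
C=[un(p,6.6,(285,170)) for p in[(78,227),(668,103),(727,352),(128,478)]]
w=[ray('top',p,14) for p in C]
# front is image left; world +y is image left, +x image up => local x ~ +y, local y ~ -x ; front-top corner y=-57
th,M,t,r=fit([(135,-57),(-135,-57),(-135,57),(135,57)],w)
print('clamp',t,th,np.degrees(th));print(r.round(1))
for n,l in dict(lock=(70,0),tab=(-1,0),hinge=(-40,0),handle=(-115,0)).items():print(n,M@l+t)
for p,z in[((382,290),88),((697,217),92),((265,305),104)]:print(p,ray('top',un(p,6.6,(285,170)),z))
D=[un(p,4.7,(175,130)) for p in[(188,168),(370,245),(230,557),(47,475)]]
w=[ray('top',p,28) for p in D]
# bay2 end (near spray can) local +x
th,M,t,r=fit([(104,61),(104,-61),(-104,-61),(-104,61)],w)
print('tray',t,th,np.degrees(th));print(r.round(1))
for x in(-66,0,66):print(M@(x,0)+t)
print('spray',ray('top',un((362,90),4.7,(175,130)),160)); print('oil',ray('top',un((283,10),6.6,(285,170)),150))
s=sense();print(R.from_quat(s['tcp_rot']).as_matrix().round(3))
E
```

```text
clamp [ 537.38582342 -172.43893585] 1.795450035310319 102.87170934989591
[[ 0.7  2.1]
 [ 0.8 -0.9]
 [-0.6 -1.2]
 [-0.9  0.1]]
lock [ 521.79200841 -104.19794425]
tab [ 537.6085922  -173.41380715]
hinge [ 546.29657485 -211.43378818]
handle [ 563.00423379 -284.54913632]
(382, 290) [ 530.55485438 -154.36284742   88.        ]
(697, 217) [ 563.10956382 -284.6873837    92.        ]
(265, 305) [ 522.10745164 -104.27105224  104.        ]
tray [550.13853824 192.08520511] -0.39251324822590045 -22.489352526314942
[[ 0.8 -0.5]
 [-0.   0.3]
 [ 0.   0.1]
 [-0.7  0.1]]
[489.15779653 217.33097982]
[550.13853824 192.08520511]
[611.11927995 166.8394304 ]
spray [690.71899159  94.72070985 160.        ]
oil [ 636.77962331 -106.19497858  150.        ]
[[ 0.963  0.269 -0.   ]
 [ 0.269 -0.963  0.002]
 [ 0.    -0.001 -1.   ]]
```

Call:
step_arm(
  plan=[
    [[0, 0, -7.1, 0, 0, 0, 0], [0, 0, -7.1, 0, 0, 0, 0], [0, 0, -7.1, 0, 0, 0, 0], [0, 0, -7.1, 0, 0, 0, 0], [0, 0, -7.1, 0, 0, 0, 0]],
  ],
  force=10,
)

```text
t: 0.52
eef_pos: [154.4, -553.5, 238.2]
tcp_rot: [0.901, 0.434, 0.0, -0.001]
ft_force: [0.7, 0.4, -0.0]
grip_width: 88.0
gripper_force: 0.0
```

Call:
step_arm(
  plan=[
    [[0, 0, -7.1, 0, 0, 0, 0], [0, 0, -7.1, 0, 0, 0, 0], [0, 0, -7.1, 0, 0, 0, 0], [0, 0, -7.1, 0, 0, 0, 0], [0, 0, -7.1, 0, 0, 0, 0]],
  ],
)

```text
t: 0.93
eef_pos: [154.3, -553.6, 238.2]
tcp_rot: [0.726, 0.688, 0.0, -0.0]
ft_force: [-0.1, 0.3, 0.2]
grip_width: 88.3
gripper_force: 0.0
```

Call:
step_arm(
  plan=[
    [[0, 0, -7.1, 0, 0, 0, 0.5], [0, 0, -7.1, 0, 0, 0, 0.5], [0, 0, -2.1, 0, 0, 0, 0.5], [0, 0, 0, 1.0, 1.5, 0, 0.5], [0, 0, 0, 1.0, 1.5, 0, 0.5]],
  ],
)

```text
t: 1.35
eef_pos: [179.5, -526.8, 238.1]
tcp_rot: [0.624, 0.781, 0.001, -0.0]
ft_force: [-1.1, 0.6, -0.0]
grip_width: 57.2
gripper_force: 0.0
```

Call:
step_arm(
  plan=[
    [[0, 0, 0, 1.8, 2.9, 0, 0.5], [0, 0, 0, 1.8, 2.9, 0, 0.5], [0, 0, 0, 1.8, 2.9, 0, 0.5], [0, 0, 0, 1.8, 2.9, 0, 0.5], [0, 0, 0, 1.8, 2.9, 0, 0.5]],
  ],
)

```text
t: 1.77
eef_pos: [302.0, -404.7, 238.5]
tcp_rot: [0.624, 0.782, 0.0, -0.0]
ft_force: [0.9, -0.0, -0.9]
grip_width: 44.4
gripper_force: 0.0
```

Call:
step_arm(
  plan=[
    [[0, 0, 0, 1.8, 2.9, 0, 0.5], [0, 0, 0, 1.8, 2.9, 0, 0.5], [0, 0, 0, 1.8, 2.9, 0, 0.5], [0, 0, 0, 1.8, 2.9, 0, 0.5], [0, 0, 0, 1.8, 2.9, 0, 0.5]],
  ],
)

```text
t: 2.18
eef_pos: [422.9, -284.4, 238.7]
tcp_rot: [0.624, 0.782, 0.0, -0.0]
ft_force: [0.2, -0.7, 0.3]
grip_width: 44.1
gripper_force: 0.0
```

Call:
step_arm(
  plan=[
    [[0, 0, 0, 1.7, 2.8, 0, 0.5], [0, 0, 0, 1.7, 2.8, 0, 0.5], [0, 0, 0, 1.7, 2.8, 0, 0.5], [0, 0, 0, 1.7, 2.7, 0, 0.5], [0, 0, 0, 1.7, 2.7, 0, 0.5]],
  ],
)

```text
t: 2.6
eef_pos: [538.0, -170.6, 238.6]
tcp_rot: [0.623, 0.782, 0.0, -0.0]
ft_force: [-0.0, -0.0, -0.0]
grip_width: 44.0
gripper_force: 0.0
```

```bash
python3 - <<'E'
from h import *
import cv2
s=sense();print(s['t'],s['eef_pos'],R.from_quat(s['tcp_rot']).as_matrix().round(3))
i=camera_info('wrist');np.savez('w1.npz',K=i['K'],T=i['world_to_cam']);print(i)
im=read_camera('wrist');cv2.imwrite('pics/w1.png',im[:,:,::-1])
t=np.array([537.39,-172.44]);c,sn=np.cos(1.79545),np.sin(1.79545);M=np.array([[c,-sn],[sn,c]])
for n,l,z in[('tabtop',(-1,0),88),('locktop',(70,0),104),('lip',(84,0),37.5),('handle',(-115,0),92),('hinge',(-40,0),52)]:print(n,proj('wrist',[*(M@l+t),z]))
E
```

```text
2.6 [ 537.99119872 -170.63776521  238.64913586] [[-0.223  0.975 -0.   ]
 [ 0.975  0.223  0.001]
 [ 0.001 -0.    -1.   ]]
{'K': array([[319.94545914,   0.        , 283.17448429],
       [  0.        , 319.94545914, 213.96514422],
       [  0.        ,   0.        ,   1.        ]]), 'world_to_cam': array([[ 9.74937800e-01,  2.22477597e-01,  6.56359700e-05,
        -4.86007316e+02],
       [-2.10624827e-01,  9.23091713e-01, -3.21774567e-01,
         3.13817633e+02],
       [-7.16482204e-02,  3.13696364e-01,  9.46816309e-01,
        -3.00178135e+02],
       [ 0.00000000e+00,  0.00000000e+00,  0.00000000e+00,
         1.00000000e+00]])}
tabtop [278.45733027 204.54010067]
locktop [278.04218772 130.40859902]
lip [278.77853907 111.81287625]
handle [278.6865296  307.19339052]
hinge [278.89612905 228.52131964]
```

View pics/w1.png

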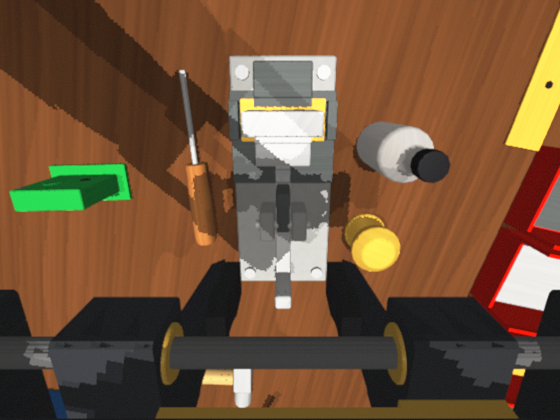

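```bash
python3 - <<'E'
from h import *
d=np.load('w1.npz');K,T=d['K'],d['T']
def pr(P):
    p=T[:3,:3]@np.array(P)+T[:3,3];q=K@[p[0],-p[1],-p[2]];return (q[:2]/q[2]).round(1)
t=np.array([537.39,-172.44]);c,sn=np.cos(1.79545),np.sin(1.79545);M=np.array([[c,-sn],[sn,c]])
for n,l,z in[('tabtop',(-1,0),88),('tabtop front',(6,0),88),('tabbase',(-8,0),88),('locktop',(70,0),104),('handle',(-115,0),92),('hinge',(-40,0),52),('c',(135,-57),14),('c',(135,57),14),('c',(-135,-57),14),('c',(-135,57),14)]:print(n,pr([*(M@l+t),z]))
s=sense();print(s['t'],s['eef_pos'])
import cv2
im=cv2.imread('pics/w1.png')[90:320,220:345];cv2.imwrite('pics/c3.png',cv2.resize(im,None,fx=2.6*1,fy=2.6,interpolation=cv2.INTER_CUBIC))
E
```

```text
tabtop [282.7 201.4]
tabtop front [282.7 194.4]
tabbase [282.7 208.3]
locktop [282.6 126.5]
handle [282.8 304.6]
hinge [282.8 225.8]
c [337.   57.1]
c [228.4  57.1]
c [326.  282.7]
c [239.7 282.7]
2.65 [ 540.92280212 -166.93959623  238.75560468]
```

View pics/c3.png

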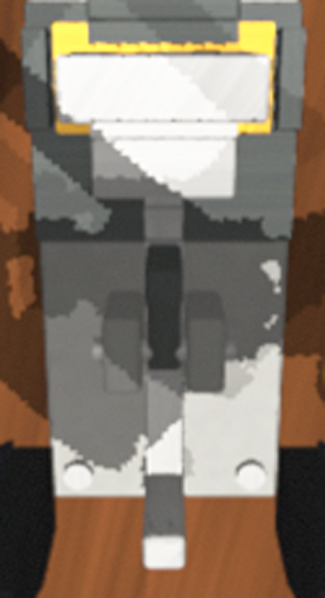

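The wrist view agrees with the fit. The clamp mid-plane is at column 283, the lock top at (283,124), the handle at (283,302) and the dark pawl at rows 184–230. Everything sits about 2 mm further along clamp +x than I predicted. Next I'll descend above the tab.

Call:
step_arm(
  plan=[
    [[0, 0, 0, 0, 0, 2.6, 0.5], [0, 0, 0, 0, 0, 2.6, 0.5], [0, 0, 0, 0, 0, 2.6, 0.5], [0, 0, 0, 0, 0, 2.6, 0.5], [0, 0, 0, 0, 0, 2.6, 0.5]],
  ],
)

```text
t: 3.07
eef_pos: [536.9, -172.2, 107.6]
tcp_rot: [0.623, 0.782, 0.0, -0.0]
ft_force: [0.3, 0.5, 0.1]
grip_width: 44.0
gripper_force: 0.0
```

Call:
step_arm(
  plan=[
    [[0, 0, 0, 0, 0, 0, 0.5], [0, 0, 0, 0, 0, 0, 0.5], [0, 0, 0, 0, 0, 0, 0.5], [0, 0, 0, 0, 0, 0, 0.5], [0, 0, 0, 0, 0, 0, 0.5]],
  ],
)

```text
t: 3.48
eef_pos: [538.5, -174.5, 110.8]
tcp_rot: [0.623, 0.782, 0.0, 0.002]
ft_force: [0.4, 0.2, 0.5]
grip_width: 44.0
gripper_force: 0.0
```

Call:
step_arm(
  plan=[
    [[0, 0, 0, 0.2, 0, 1.0, 0.5], [0, 0, 0, 0, 0, 1.0, 0.5], [0, 0, 0, 0, 0, 1.0, 0.5], [0, 0, 0, 0, 0, 1.0, 0.5], [0, 0, 0, 0, 0, 0, 0.9]],
  ],
  force=10,
)

```text
t: 3.9
eef_pos: [535.0, -171.1, 65.6]
tcp_rot: [0.623, 0.782, -0.0, -0.002]
ft_force: [-0.5, 0.5, 0.2]
grip_width: 39.5
gripper_force: 0.0
```

Call:
step_arm(
  plan=[
    [[0, 0, 0, 0, 0, 0, 0.95], [0, 0, 0, 0, 0, 0, 0.95], [0, 0, 0, 0, 0, 0, 0.95], [0, 0, 0, 0, 0, 0, 0.95], [0, 0, 0, 0, 0, 0, 0.95]],
  ],
)

```text
t: 4.32
eef_pos: [537.5, -172.3, 69.2]
tcp_rot: [0.623, 0.782, 0.0, 0.001]
ft_force: [2.4, 0.4, -0.2]
grip_width: 14.0
gripper_force: 10.0
```

Call:
step_arm(
  plan=[
    [[0, 0, 0, -0.27, 0, -0.37, 0.95], [0, 0, 0, -0.27, 0, -0.36, 0.95], [0, 0, 0, -0.33, 0, -0.31, 0.95], [0, 0, 0, -0.34, 0, -0.3, 0.95], [0, 0, 0, -0.39, 0, -0.24, 0.95]],
  ],
)

```text
t: 4.73
eef_pos: [540.9, -187.4, 84.9]
tcp_rot: [0.623, 0.782, 0.001, -0.0]
ft_force: [4.2, 2.7, -4.4]
grip_width: 14.2
gripper_force: 10.0
```

Call:
step_arm(
  plan=[
    [[0, 0, 0, -0.39, 0, -0.22, 0.95], [0, 0, 0, -0.42, 0, -0.16, 0.95], [0, 0, 0, -0.43, 0, -0.14, 0.95], [0, 0, 0, -0.45, 0, -0.07, 0.95], [0, 0, 0, -0.45, 0, -0.05, 0.95]],
  ],
)

```text
t: 5.15
eef_pos: [545.7, -208.1, 91.6]
tcp_rot: [0.623, 0.782, 0.001, -0.0]
ft_force: [3.3, 5.4, -1.3]
grip_width: 13.8
gripper_force: 10.0
```

Call:
step_arm(
  plan=[
    [[0, 0, 0, -0.35, 0, 0, 0.95], [0, 0, 0, -0.35, 0, 0.03, 0.95], [0, 0, 0, 0, 0, 0, 0.95], [0, 0, 0, 0, 0, 0, 0.5], [0, 0, 0, 0, 0, 0, 0.5]],
  ],
)

```text
t: 5.57
eef_pos: [546.4, -215.8, 90.9]
tcp_rot: [0.623, 0.782, -0.0, -0.0]
ft_force: [0.4, -0.2, -0.0]
grip_width: 25.3
gripper_force: 0.0
```

Call:
step_arm(
  plan=[
    [[0, 0, 0, 0, 0, 0, 0.5], [0, 0, 0, 0, 0, 0, 0.5], [0, 0, 0, 0, 0, -2, 0.5], [0, 0, 0, 0, 0, -2.5, 0.5], [0, 0, 0, 0, 0, -2.5, 0.5]],
  ],
)

```text
t: 5.98
eef_pos: [545.9, -215.0, 160.6]
tcp_rot: [0.623, 0.782, -0.0, -0.001]
ft_force: [0.7, 0.0, 0.6]
grip_width: 44.0
gripper_force: 0.0
```

```bash
python3 - <<'E'
from h import *
import cv2
im=read_camera('top')
c=cv2.resize(im[165:235,295:405],None,fx=7,fy=7,interpolation=cv2.INTER_CUBIC)
w=read_camera('wrist')
s=sense();print(s['t'],s['eef_pos'])
cv2.imwrite('pics/c4.png',cv2.resize(w,(653,490))[:,:,::-1])
E
```

```text
6.0833 [ 549.1321005  -216.97563602  165.30760313]
```

View pics/c4.png

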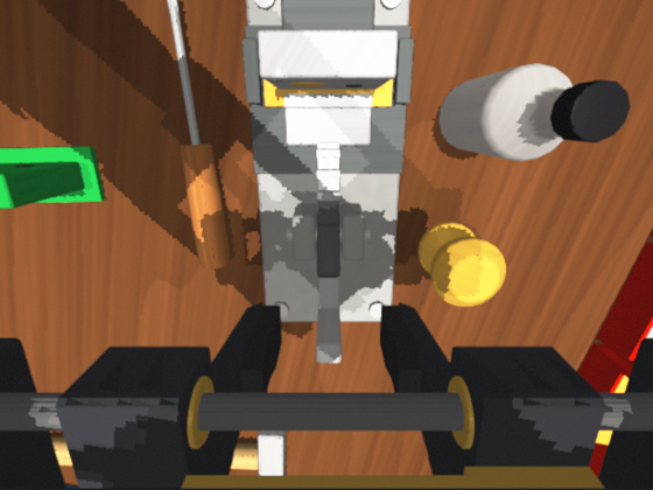

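The bar is now exposed between the jaw and the pawl, around (328,160), so the pawl is swung up and back. Next is the handle.

Call:
step_arm(
  plan=[
    [[0, 0, 0, -2.0, 0, 0, 0.5], [0, 0, 0, -2.5, 0, 0, 0.5], [0, 0, 0, -2.5, 0, 0, 0.5], [0, 0, 0, 0, 0, 1.0, 0.5], [0, 0, 0, 0, 0, 2.0, 0.5]],
  ],
  force=20,
)

```text
t: 6.5
eef_pos: [563.5, -285.8, 131.8]
tcp_rot: [0.624, 0.781, -0.0, 0.002]
ft_force: [0.8, 0.1, 0.8]
grip_width: 43.9
gripper_force: 0.0
```

Call:
step_arm(
  plan=[
    [[0, 0, 0, 0, 0, 2.0, 0.5], [0, 0, 0, 0, 0, 2.0, 0.5], [0, 0, 0, 0, 0, 2.0, 0.5], [0, 0, 0, 0, 0, 0, 0.9], [0, 0, 0, 0, 0, 0, 0.9]],
  ],
)

```text
t: 6.92
eef_pos: [561.0, -282.3, 68.6]
tcp_rot: [0.623, 0.782, -0.0, -0.002]
ft_force: [0.4, -0.4, 0.2]
grip_width: 33.0
gripper_force: 0.0
```

Call:
step_arm(
  plan=[
    [[0, 0, 0, 0, 0, 0, 0.9], [0, 0, 0, 0, 0, 0, 0.9], [0, 0, 0, 0, 0, 0, 0.9], [0, 0, 0, 0, 0, 0, 0.9], [0, 0, 0, 0, 0, 0, 0.9]],
  ],
)

```text
t: 7.33
eef_pos: [563.4, -284.1, 72.1]
tcp_rot: [0.623, 0.782, 0.0, 0.001]
ft_force: [0.5, -0.6, 4.4]
grip_width: 18.0
gripper_force: 20.0
```

Gripped at 18 mm. I'll draw it back about 48 mm.

Call:
step_arm(
  plan=[
    [[0, 0, 0, -0.6, 0, 0, 0.9], [0, 0, 0, -0.8, 0, 0, 0.9], [0, 0, 0, -0.8, 0, 0, 0.9], [0, 0, 0, -0.8, 0, 0, 0.9], [0, 0, 0, -0.8, 0, 0, 0.9]],
  ],
)

```text
t: 7.75
eef_pos: [571.8, -320.7, 72.1]
tcp_rot: [0.623, 0.782, 0.0, 0.001]
ft_force: [-0.1, 3.4, 6.4]
grip_width: 18.0
gripper_force: 20.0
```

Call:
step_arm(
  plan=[
    [[0, 0, 0, -0.6, 0, 0, 0.9], [0, 0, 0, -0.5, 0, 0, 0.9], [0, 0, 0, 0, 0, 0, 0.9], [0, 0, 0, 0, 0, 0, 0.9], [0, 0, 0, 0, 0, 0, 0.9]],
  ],
)

```text
t: 8.17
eef_pos: [574.5, -332.6, 72.1]
tcp_rot: [0.623, 0.782, -0.0, 0.002]
ft_force: [2.4, -2.1, 4.5]
grip_width: 17.7
gripper_force: 20.0
```

Call:
step_arm(
  plan=[
    [[0, 0, 0, 0, 0, 0, 0.4], [0, 0, 0, 0, 0, 0, 0.4], [0, 0, 0, 0, 0, 0, 0.4], [0, 0, 0, 0, 0, -1.5, 0.4], [0, 0, 0, 0, 0, -3.0, 0]],
  ],
)

```text
t: 8.58
eef_pos: [570.5, -329.1, 111.8]
tcp_rot: [0.623, 0.782, 0.0, -0.005]
ft_force: [0.6, -0.1, 0.6]
grip_width: 48.7
gripper_force: 0.0
```

Call:
step_arm(
  plan=[
    [[0, 0, 0, 0, 0, -3.5, 0], [0, 0, 0, 0, 0, -3.5, 0], [0, 0, 0, 0, 0, -3.5, 0], [0, 0, 0, 2.0, 0, -2.0, 0], [0, 0, 0, 3.5, 0, 0, 0]],
  ],
)

```text
t: 9.0
eef_pos: [563.2, -281.6, 248.1]
tcp_rot: [0.625, 0.781, -0.0, 0.006]
ft_force: [1.4, 0.5, 0.3]
grip_width: 82.3
gripper_force: 0.0
```

Call:
step_arm(
  plan=[
    [[0, 0, 0, 3.5, 0, 0, 0], [0, 0, 0, 3.5, 0, 0, 0], [0, 0, 0, 3.5, 0, 0, 0], [0, 0, 0, 2.4, 0, 0, 0], [0, 0, 0, 0, 0, 0, 0]],
  ],
)

```text
t: 9.42
eef_pos: [531.2, -147.5, 241.5]
tcp_rot: [0.622, 0.783, 0.0, -0.001]
ft_force: [0.8, 0.0, -0.5]
grip_width: 88.5
gripper_force: 0.0
```

Call:
step_arm(
  plan=[
    [[0, 0, 0, 0, 0, 0, 0], [0, 0, 0, 0, 0, 0, 0], [0, 0, 0, 0, 0, 0, 0], [0, 0, 0, 0, 0, 0, 0], [0, 0, 0, 0, 0, 0, 0]],
  ],
)

```text
t: 9.83
eef_pos: [532.4, -153.0, 240.5]
tcp_rot: [0.624, 0.781, -0.0, -0.0]
ft_force: [0.4, 0.2, -0.1]
grip_width: 88.1
gripper_force: 0.0
```

```bash
python3 - <<'E'
from h import *
import cv2
i=camera_info('wrist');np.savez('w2.npz',K=i['K'],T=i['world_to_cam'])
w=read_camera('wrist')
s=sense();print(s['t'],s['eef_pos'])
cv2.imwrite('pics/w2.png',cv2.resize(w,(784,588),interpolation=cv2.INTER_CUBIC)[:,:,::-1])
K,T=i['K'],i['world_to_cam']
def pr(P):
    p=T[:3,:3]@np.array(P)+T[:3,3];q=K@[p[0],-p[1],-p[2]];return (q[:2]/q[2]*1.4).round(1)
t=np.array([537.39,-172.44]);c,sn=np.cos(1.79545),np.sin(1.79545);M=np.array([[c,-sn],[sn,c]])
for n,l,z in[('lt',(70,0),104),('c',(59,-35),104),('c',(59,35),104),('c',(81,35),104),('c',(81,-35),104),('tabdown',(-1,0),88)]:print(n,pr([*(M@l+t),z]))
E
```

```text
9.8833 [ 532.33066429 -152.83062278  240.39195864]
lt [398.1 207.6]
c [453.5 225.1]
c [342.7 225.3]
c [341.3 189.6]
c [454.9 189.4]
tabdown [398.1 306.1]
```

View pics/w2.png

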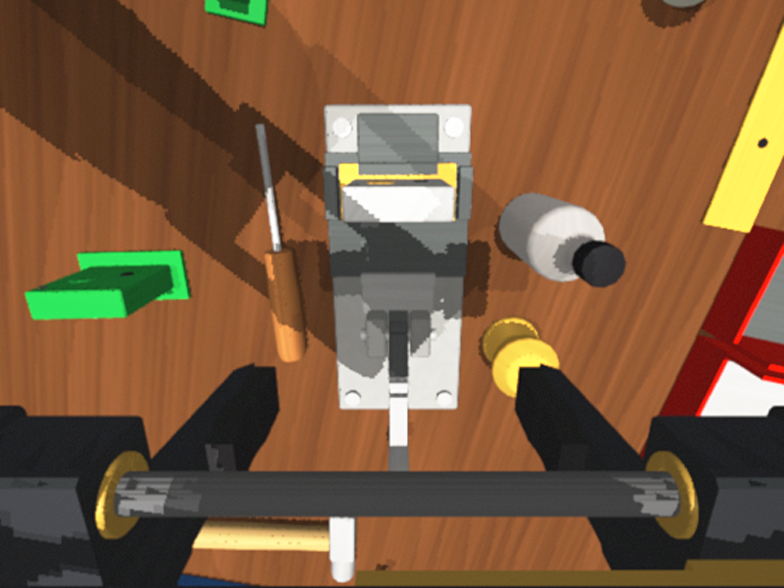

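The bar jaw is clear of the lock, whose top is centred at (398,204). The oil can's cap is at (600,263). I'll move over the lock and check the cap's clearance.

Call:
step_arm(
  plan=[
    [[0, 0, 0, 2.5, 0, 0, 0], [0, 0, 0, 2.6, 0, 0, 0], [0, 0, 0, 0, 0, 3.0, 0], [0, 0, 0, 0, 0, 3.0, 0], [0, 0, 0, 0, 0, 2.0, 0]],
  ],
  force=40,
)

```text
t: 10.3
eef_pos: [520.2, -101.8, 158.5]
tcp_rot: [0.623, 0.782, -0.0, -0.001]
ft_force: [-0.3, 0.4, 0.1]
grip_width: 88.0
gripper_force: 0.0
```

Call:
step_arm(
  plan=[
    [[0, 0, 0, 0, 0, 0, 0], [0, 0, 0, 0, 0, 0, 0], [0, 0, 0, 0, 0, 0, 0], [0, 0, 0, 0, 0, 0, 0], [0, 0, 0, 0, 0, 0, 0]],
  ],
)

```text
t: 10.72
eef_pos: [522.1, -102.9, 162.3]
tcp_rot: [0.623, 0.782, 0.0, 0.001]
ft_force: [0.2, -0.1, -0.1]
grip_width: 88.0
gripper_force: 0.0
```

```bash
python3 - <<'E'
from h import *
d=np.load('w2.npz');K,T=d['K'],d['T'];Ri=T[:3,:3].T;o=-Ri@T[:3,3]
q=np.linalg.inv(K)@[600/1.4,263/1.4,1];v=Ri@[q[0],-q[1],-q[2]];P=o+v*(150-o[2])/v[2]
s=sense();p=s['eef_pos'];print(p)
ux=np.array([-.2227,.975]);uy=np.array([.975,.2227])
for c in(P[:2],np.array([636.8,-106.2])):
    r=c-[521.5,-102.7];print(c,'toolx',r@ux,'tooly',r@uy)
r=p[:2]-[537.39,-172.44];print('tcp local',r@ux,r@uy)
E
```

```text
[ 522.05461645 -102.89929886  162.32172953]
[ 634.04414905 -103.3149829 ] toolx -25.663190316845526 tooly 109.59358863483183
[ 636.8 -106.2] toolx -29.089809999999993 tooly 111.63804999999995
tcp local 71.21737353285087 0.5347151842047029
```

Call:
step_arm(
  plan=[
    [[0, 0, 0, 0, 0, 2.0, 0], [0, 0, 0, 0, 0, 2.0, 0], [0, 0, 0, 0, 0, 2.0, 0], [0, 0, 0, 0, 0, 1.2, 0], [0, 0, 0, 0, 0, 0.6, 0]],
  ],
)

```text
t: 11.13
eef_pos: [520.5, -102.1, 81.6]
tcp_rot: [0.623, 0.782, -0.0, -0.001]
ft_force: [1.1, 0.5, 0.2]
grip_width: 88.3
gripper_force: 0.0
```

Call:
step_arm(
  plan=[
    [[0, 0, 0, 0, 0, 0, 0.3], [0, 0, 0, 0, 0, 0, 0.3], [0, 0, 0, 0, 0, 0, 0.3], [0, 0, 0, 0, 0, 0, 0.3], [0, 0, 0, 0, 0, 0, 0.3]],
  ],
)

```text
t: 11.55
eef_pos: [521.8, -102.7, 83.8]
tcp_rot: [0.623, 0.782, 0.0, 0.001]
ft_force: [-0.8, -0.3, 3.3]
grip_width: 69.6
gripper_force: 40.0
```

Call:
step_arm(
  plan=[
    [[0, 0, 0, -0.3, 0, -0.05, 0.3], [0, 0, 0, -0.5, 0, 0, 0.3], [0, 0, 0, -0.5, 0, 0, 0.3], [0, 0, 0, -0.5, 0, 0, 0.3], [0, 0, 0, -0.5, 0, 0, 0.3]],
  ],
)

```text
t: 11.97
eef_pos: [523.8, -112.9, 83.9]
tcp_rot: [0.624, 0.782, 0.006, -0.009]
ft_force: [-8.7, 54.3, 27.0]
grip_width: 70.0
gripper_force: 40.0
```

Call:
step_arm(
  plan=[
    [[0, 0, 0, 0, 0, 0, 0.3], [0, 0, 0, 0, 0, 0, 0.3], [0, 0, 0, 0, 0, -0.5, 0.3], [0, 0, 0, 0, 0, -1.0, 0.3], [0, 0, 0, 0, 0, -1.0, 0.3]],
  ],
)

```text
t: 12.38
eef_pos: [520.6, -114.9, 98.6]
tcp_rot: [0.623, 0.782, 0.003, -0.01]
ft_force: [19.1, 21.2, -60.0]
grip_width: 68.9
gripper_force: 38.9
```

The lock jammed under the lip. I'll ease back down before anything slips.

Call:
step_arm(
  plan=[
    [[0, 0, 0, 0, 0, 1.0, 0.3], [0, 0, 0, 0, 0, 1.0, 0.3], [0, 0, 0, 0, 0, 0.5, 0.3], [0, 0, 0, 0.5, 0, 0, 0.3], [0, 0, 0, 0.5, 0, 0, 0.3]],
  ],
)

```text
t: 12.8
eef_pos: [528.0, -118.6, 86.8]
tcp_rot: [0.623, 0.782, -0.0, 0.006]
ft_force: [1.1, -9.3, 17.8]
grip_width: 61.6
gripper_force: 13.4
```

```bash
python3 - <<'E'
from h import *
import cv2
w=read_camera('wrist');x=read_camera('scene');tp=read_camera('top')
s=sense();print({k:np.round(s[k],3) for k in('t','eef_pos','tcp_rot','ft_force','wrist_torque','grip_width','gripper_force')})
a=cv2.resize(w[120:360,140:420],(560,480),interpolation=cv2.INTER_CUBIC)
cv2.imwrite('pics/j.png',cv2.resize(w[0:260,110:450],None,fx=2.3,fy=2.3,interpolation=cv2.INTER_CUBIC)[:,:,::-1])
E
```

```text
{'t': np.float64(12.95), 'eef_pos': array([ 527.813, -118.294,   87.032]), 'tcp_rot': array([0.623, 0.782, 0.   , 0.006]), 'ft_force': array([ 1.288, -6.588, 11.555]), 'wrist_torque': array([-1.087, -0.178,  0.231]), 'grip_width': np.float64(62.026), 'gripper_force': np.float64(12.354)}
```

View pics/j.png

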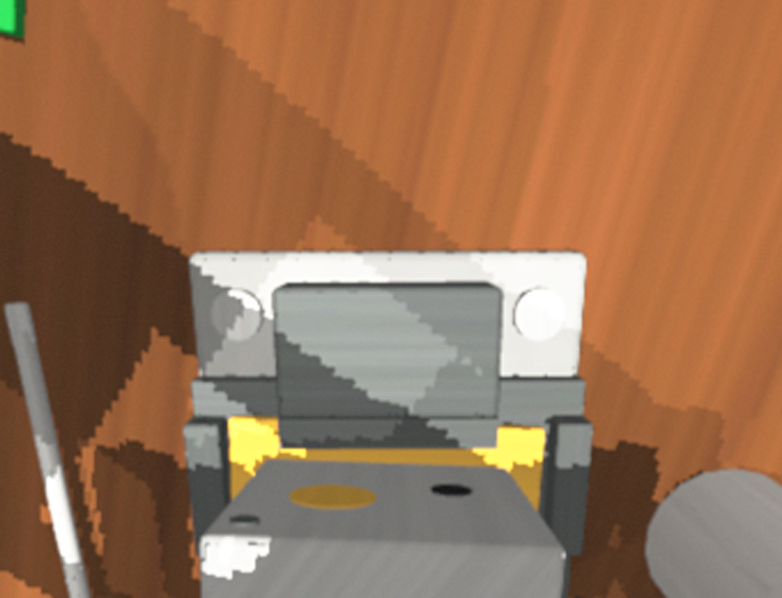

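The picture shows the lock still under the lip, with its forend front edge at row ~420. Pulling high across y let it pivot and wedge. So I'll release, turn 90°, grip across x lower down for a rigid hold, and slide it out that way. After that I'll regrasp across y for the lift, because of the spray can.

Call:
step_arm(
  plan=[
    [[0, 0, 0, 0, 0, 0, 0], [0, 0, 0, 0, 0, 0, 0], [0, 0, 0, 0, 0, 0, 0], [0, 0, 0, 0, 0, -2.0, 0], [0, 0, 0, 0, 0, -3.0, 0]],
  ],
  force=15,
)

```text
t: 13.37
eef_pos: [520.7, -113.5, 129.9]
tcp_rot: [0.623, 0.782, -0.001, -0.004]
ft_force: [-0.1, 0.6, -1.1]
grip_width: 88.3
gripper_force: 0.0
```

Call:
step_arm(
  plan=[
    [[0, 0, 0, 0, 0, -3.5, 0], [0, 0, 0, 0, 0, -3.5, 0], [0, 0, 0, 0, 0, -2.0, 0], [0, 0, 0, -3, 0, 0, 0], [0, 0, 0, -2, 0, 0, 0]],
  ],
)

```text
t: 13.78
eef_pos: [535.8, -164.4, 224.9]
tcp_rot: [0.623, 0.782, 0.0, 0.002]
ft_force: [0.4, -0.5, -0.7]
grip_width: 87.8
gripper_force: 0.0
```

Call:
step_arm(
  plan=[
    [[0, 0, 0, 0, 0, 0, 0.3], [0, 0, 0, 0, 0, 0, 0.3], [0, 0, 0, 0, 0, 0, 0.3], [0, 0, 0, 0, 0, 0, 0.3], [0, 0, 0, 0, 0, 0, 0.3]],
  ],
)

```text
t: 14.2
eef_pos: [534.6, -162.6, 222.6]
tcp_rot: [0.623, 0.782, -0.0, -0.001]
ft_force: [0.6, 0.3, -0.1]
grip_width: 61.9
gripper_force: 0.0
```

```bash
python3 - <<'E'
from h import *
import cv2
i=camera_info('wrist');np.savez('w3.npz',K=i['K'],T=i['world_to_cam'])
w=read_camera('wrist')
s=sense();print(s['t'],s['eef_pos'])
K,T=i['K'],i['world_to_cam']
def pr(P):
    p=T[:3,:3]@np.array(P)+T[:3,3];q=K@[p[0],-p[1],-p[2]];return ((q[:2]/q[2]-[200,60])*4).round(1)
t=np.array([537.39,-172.44]);c,sn=np.cos(1.79545),np.sin(1.79545);M=np.array([[c,-sn],[sn,c]])
for n,l,z in[('lt',(71.5,0),104),('c',(60.5,-35),104),('c',(60.5,35),104),('c',(82.5,35),104),('c',(82.5,-35),104),('pl',(136.5,57),14),('fe',(93.5,45),29)]:print(n,pr([*(M@l+t),z]))
cv2.imwrite('pics/w3.png',cv2.resize(w[60:200,200:365],None,fx=4,fy=4,interpolation=cv2.INTER_CUBIC)[:,:,::-1])
E
```

```text
14.25 [ 534.76511413 -162.78065967  222.812329  ]
lt [338.4 307.5]
c [508.9 362.6]
c [167.6 362.3]
c [163.1 250.9]
c [513.9 251.2]
pl [112.   10.5]
fe [159.1 190.3]
```

View pics/w3.png

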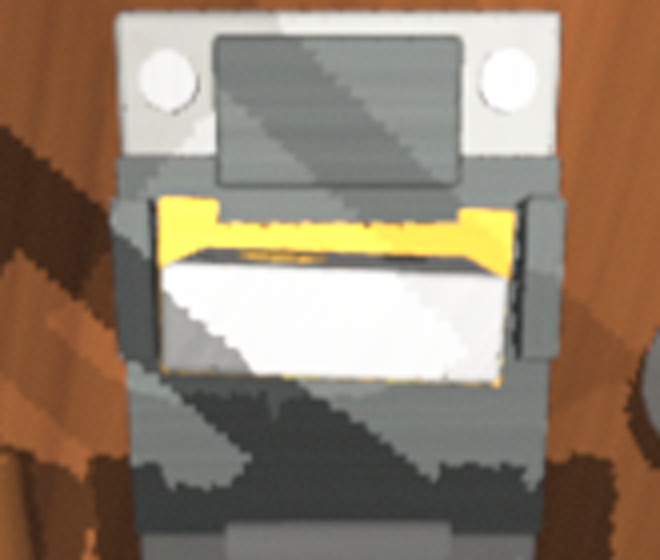

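The lock is upright, about 3 mm further back and yawed about 2°. Next I'll turn the tool 90° above it.

Call:
step_arm(
  plan=[
    [[0, 0, 0, 2.9, -0.1, 0, 0.4], [0, 0, 0, 2.9, 0, 0, 0.4], [0, 0, 6, 0, 0, 0, 0.4], [0, 0, 7, 0, 0, 0, 0.4], [0, 0, 7, 0, 0, 0, 0.4]],
  ],
)

```text
t: 14.67
eef_pos: [520.9, -106.2, 223.2]
tcp_rot: [0.751, 0.66, 0.0, 0.0]
ft_force: [1.1, -0.9, 0.1]
grip_width: 52.5
gripper_force: 0.0
```

Call:
step_arm(
  plan=[
    [[0, 0, 7, 0, 0, 0, 0.4], [0, 0, 7, 0, 0, 0, 0.4], [0, 0, 7, 0, 0, 0, 0.4], [0, 0, 7, 0, 0, 0, 0.4], [0, 0, 7, 0, 0, 0, 0.4]],
  ],
)

```text
t: 15.08
eef_pos: [521.0, -106.8, 223.1]
tcp_rot: [0.915, 0.403, -0.0, -0.0]
ft_force: [-0.2, -0.3, 0.1]
grip_width: 53.0
gripper_force: 0.0
```

Call:
step_arm(
  plan=[
    [[0, 0, 7, 0, 0, 0, 0.4], [0, 0, 7, 0, 0, 0, 0.4], [0, 0, 7, 0, 0, 0, 0.4], [0, 0, 7, 0, 0, 0, 0.4], [0, 0, 7, 0, 0, 0, 0.4]],
  ],
)

```text
t: 15.5
eef_pos: [521.0, -106.8, 223.1]
tcp_rot: [0.994, 0.109, -0.0, -0.0]
ft_force: [0.2, -0.6, 0.9]
grip_width: 53.0
gripper_force: 0.0
```

Call:
step_arm(
  plan=[
    [[0, 0, 0, 0, 0, 2.0, 0.4], [0, 0, 0, 0, 0, 2.0, 0.4], [0, 0, 0, 0, 0, 2.0, 0.4], [0, 0, 0, 0, 0, 0, 0.4], [0, 0, 0, 0, 0, 0, 0.4]],
  ],
)

```text
t: 15.92
eef_pos: [520.3, -106.6, 162.4]
tcp_rot: [0.994, 0.112, -0.001, -0.001]
ft_force: [-0.3, -0.7, 0.8]
grip_width: 52.8
gripper_force: 0.0
```

```bash
python3 - <<'E'
from h import *
s=sense();p=s['eef_pos'];print(p,s['tcp_rot'],s['grip_width'],s['joints'].round(2))
m=R.from_quat(s['tcp_rot']).as_matrix();print(np.degrees(np.arctan2(m[1,0],m[0,0])), (np.array([521,-106,0])-p)@m)
E
```

```text
[ 520.30678783 -106.60455723  162.38408849] [ 9.93664340e-01  1.12380158e-01 -1.15630212e-03 -7.36616755e-04] 52.82351893518545 [-0.43  0.17  1.79  0.    1.19  0.92]
12.905196544562468 [ 1.15698759e+00 -1.54551897e-01  1.62382498e+02]
```

Call:
step_arm(
  plan=[
    [[0, 0, 0, 0, 0, 2.5, 0.4], [0, 0, 0, 0, 0, 2.5, 0.4], [0, 0, 0, 0, 0, 2.5, 0.4], [0, 0, 0, 0, 0, 1.5, 0.4], [0, 0, 0, 0, 0, 0.7, 0.4]],
  ],
)

```text
t: 16.33
eef_pos: [520.8, -107.0, 65.4]
tcp_rot: [0.994, 0.112, -0.001, -0.0]
ft_force: [1.0, 0.1, 0.4]
grip_width: 52.9
gripper_force: 0.0
```

Call:
step_arm(
  plan=[
    [[0, 0, 0, 0, 0, 0.8, 0.4], [0, 0, 0, 0, 0, 0, 0.5], [0, 0, 0, 0, 0, 0, 0.85], [0, 0, 0, 0, 0, 0, 0.85], [0, 0, 0, 0, 0, 0, 0.85]],
  ],
)

```text
t: 16.75
eef_pos: [522.0, -107.7, 59.3]
tcp_rot: [0.994, 0.112, 0.001, 0.001]
ft_force: [-0.2, 0.1, 0.2]
grip_width: 28.5
gripper_force: 0.0
```

Call:
step_arm(
  plan=[
    [[0, 0, 0, 0, 0, 0, 0.85], [0, 0, 0, 0, 0, 0, 0.85], [0, 0, 0, 0, 0, 0, 0.85], [0, 0, 0, 0, 0, 0, 0.85], [0, 0, 0, 0, 0, 0, 0.85]],
  ],
)

```text
t: 17.17
eef_pos: [521.7, -107.5, 59.0]
tcp_rot: [0.994, 0.112, 0.001, 0.0]
ft_force: [-1.2, 1.8, 5.3]
grip_width: 22.2
gripper_force: 14.8
```

Gripped at 22 mm. I'll slide slowly in tool +y, which is clamp −x.

Call:
step_arm(
  plan=[
    [[0, 0, 0, 0, 0.1, 0, 0.85], [0, 0, 0, 0, 0.2, 0, 0.85], [0, 0, 0, 0, 0.3, 0, 0.85], [0, 0, 0, 0, 0.3, 0, 0.85], [0, 0, 0, 0, 0, 0, 0.85]],
  ],
  force=30,
)

```text
t: 17.58
eef_pos: [523.2, -114.1, 59.1]
tcp_rot: [0.994, 0.112, 0.0, -0.002]
ft_force: [-2.9, 9.4, 12.4]
grip_width: 21.9
gripper_force: 29.7
```

Call:
step_arm(
  plan=[
    [[0, 0, 0, 0, 0.3, 0, 0.85], [0, 0, 0, 0, 0.3, 0, 0.85], [0, 0, 0, 0, 0.4, 0, 0.85], [0, 0, 0, 0, 0.4, 0, 0.85], [0, 0, 0, 0, 0, 0, 0.85]],
  ],
)

```text
t: 18.0
eef_pos: [526.4, -127.9, 59.1]
tcp_rot: [0.994, 0.112, 0.0, -0.002]
ft_force: [-2.7, 9.9, 12.0]
grip_width: 21.7
gripper_force: 29.7
```

Call:
step_arm(
  plan=[
    [[0, 0, 0, 0, 0.1, 0, 0.85], [0, 0, 0, 0, 0, 0, 0.85], [0, 0, 0, 0, 0, 0, 0.85], [0, 0, 0, 0, 0, 0, 0.85], [0, 0, 0, 0, 0, 0, 0.85]],
  ],
)

```text
t: 18.42
eef_pos: [526.4, -128.2, 59.1]
tcp_rot: [0.994, 0.112, -0.0, -0.002]
ft_force: [-2.6, 12.1, 13.0]
grip_width: 22.1
gripper_force: 29.7
```

The lock is slid about 21 mm, to clamp x≈46 mm, clear of the lip. I'll release, rise, and turn back for the y-grip.

Call:
step_arm(
  plan=[
    [[0, 0, 0, 0, 0, 0, 0.4], [0, 0, 0, 0, 0, 0, 0.4], [0, 0, 0, 0, 0, 0, 0.4], [0, 0, 0, 0, 0, -2.0, 0.4], [0, 0, 0, 0, 0, -3.5, 0.4]],
  ],
  force=40,
)

```text
t: 18.83
eef_pos: [523.2, -129.7, 109.6]
tcp_rot: [0.994, 0.112, -0.004, -0.002]
ft_force: [-0.1, -0.5, -0.2]
grip_width: 52.1
gripper_force: 0.0
```

Call:
step_arm(
  plan=[
    [[0, 0, 0, 0, 0, -3.5, 0.4], [0, 0, 0, 0, 0, -3.5, 0.2], [0, 0, -7, 0, 0, -3.5, 0], [0, 0, -7, 0, 0, 0, 0], [0, 0, -7, 0, 0, 0, 0]],
  ],
)

```text
t: 19.25
eef_pos: [528.0, -132.0, 221.2]
tcp_rot: [0.956, 0.294, 0.002, 0.002]
ft_force: [-0.5, -0.4, 0.1]
grip_width: 77.1
gripper_force: 0.0
```

Call:
step_arm(
  plan=[
    [[0, 0, -7, 0, 0, 0, 0], [0, 0, -7, 0, 0, 0, 0], [0, 0, -7, 0, 0, 0, 0], [0, 0, -7, 0, 0, 0, 0], [0, 0, -7, 0, 0, 0, 0]],
  ],
)

```text
t: 19.67
eef_pos: [526.3, -131.2, 217.8]
tcp_rot: [0.823, 0.568, -0.0, -0.0]
ft_force: [0.0, 0.3, 0.5]
grip_width: 88.2
gripper_force: 0.0
```

Call:
step_arm(
  plan=[
    [[0, 0, -7, 0, 0, 0, 0], [0, 0, -7, 0, 0, 0, 0], [0, 0, -7, 0, 0, 0, 0], [0, 0, -7, 0, 0, 0, 0], [0, 0, -6, 0, 0, 0, 0]],
  ],
)

```text
t: 20.08
eef_pos: [526.3, -131.2, 217.8]
tcp_rot: [0.621, 0.784, -0.0, -0.0]
ft_force: [-0.1, 0.1, 0.3]
grip_width: 87.9
gripper_force: 0.0
```

Call:
step_arm(
  plan=[
    [[0, 0, 0, 0, 0, 2.5, 0], [0, 0, 0, 0, 0, 2.0, 0], [0, 0, 0, 0, 0, 0, 0], [0, 0, 0, 0, 0, 0, 0], [0, 0, 0, 0, 0, 0, 0]],
  ],
)

```text
t: 20.5
eef_pos: [526.9, -131.2, 174.0]
tcp_rot: [0.624, 0.782, 0.0, 0.0]
ft_force: [1.1, 0.1, -0.0]
grip_width: 88.1
gripper_force: 0.0
```

```bash
python3 - <<'E'
from h import *
import cv2
i=camera_info('wrist');w=read_camera('wrist')
s=sense();p=s['eef_pos'];print(s['t'],p,s['grip_width'])
m=R.from_quat(s['tcp_rot']).as_matrix();print(np.degrees(np.arctan2(m[1,0],m[0,0])), (np.array([526.7,-128,0])-p)@m)
# verify lock top numerically: bright vs brass around prediction
K,T=i['K'],i['world_to_cam']
def pr(P):
    q=T[:3,:3]@np.array(P)+T[:3,3];q=K@[q[0],-q[1],-q[2]];return q[:2]/q[2]
t=np.array([537.39,-172.44]);c,sn=np.cos(1.79545),np.sin(1.79545);M=np.array([[c,-sn],[sn,c]])
for l in[(56.6,35),(56.6,-35),(34.6,-35),(34.6,35)]:print(pr([*(M@l+t),104]).round())
a=pr([*(M@(45.6,0)+t),104]).round().astype(int)
print('row',a[1],w[a[1],a[0]-70:a[0]+71:5].mean(-1).astype(int));print('col',a[0]-25,w[a[1]-40:a[1]+41:4,a[0]-25].tolist())
E
```

```text
20.55 [ 527.20145018 -131.29091251  174.42322953] 88.02003594217776
102.86164674519729 [ 3.53903640e+00 -4.50952283e-04  1.74419092e+02]
[236. 211.]
[334. 211.]
[333. 239.]
[238. 240.]
row 225 [ 65  57  63  67  91 133 132 131 132 134 131 131 133 137 135 134 133 128
 132 134 132 133 134 132  66  67  69  58  64]
col 260 [[119, 117, 111], [114, 113, 111], [124, 111, 91], [144, 110, 43], [112, 114, 110], [112, 109, 108], [125, 125, 122], [135, 133, 131], [136, 135, 132], [133, 132, 129], [135, 135, 132], [132, 131, 129], [136, 135, 133], [120, 121, 118], [138, 135, 134], [132, 132, 129], [182, 180, 177], [185, 184, 181], [182, 182, 178], [182, 180, 176], [173, 172, 169]]
```

Call:
step_arm(
  plan=[
    [[0, 0, 0, 0.35, 0, 2.5, 0], [0, 0, 0, 0, 0, 2.5, 0], [0, 0, 0, 0, 0, 2.0, 0], [0, 0, 0, 0, 0, 1.3, 0], [0, 0, 0, 0, 0, 0.6, 0]],
  ],
)

```text
t: 20.97
eef_pos: [525.4, -127.3, 83.4]
tcp_rot: [0.623, 0.782, -0.0, -0.0]
ft_force: [-0.4, -0.4, 0.5]
grip_width: 88.3
gripper_force: 0.0
```

Call:
step_arm(
  plan=[
    [[0, 0, 0, 0, 0, 0.4, 0], [0, 0, 0, 0, 0, 0, 0.3], [0, 0, 0, 0, 0, 0, 0.3], [0, 0, 0, 0, 0, 0, 0.3], [0, 0, 0, 0, 0, 0, 0.3]],
  ],
)

```text
t: 21.38
eef_pos: [526.5, -127.8, 81.4]
tcp_rot: [0.623, 0.782, 0.0, 0.001]
ft_force: [-1.0, -0.7, 2.9]
grip_width: 70.1
gripper_force: 39.9
```

Call:
step_arm(
  plan=[
    [[0, 0, 0, 0, 0, -0.2, 0.3], [0, 0, 0, 0, 0, -0.5, 0.3], [0, 0, 0, 0, 0, -0.8, 0.3], [0, 0, 0, 0, 0, -0.8, 0.3], [0, 0, 0, 0, 0, -0.8, 0.3]],
  ],
)

```text
t: 21.8
eef_pos: [525.4, -127.3, 111.8]
tcp_rot: [0.623, 0.782, -0.0, -0.0]
ft_force: [-0.3, 0.6, -4.6]
grip_width: 69.8
gripper_force: 39.9
```

Lifted, with the wrist carrying 4.6 N. I'll raise it and carry it to the empty bay.

Call:
step_arm(
  plan=[
    [[0, 0, 0, 0, 0, -1.5, 0.3], [0, 0, 0, 0, 0, -2.5, 0.3], [0, 0, 0, 0, 0, -2.5, 0.3], [0, 0, 0, 0, 0, -2.5, 0.3], [0, 0, 0, 0, 0, -1.0, 0.3]],
  ],
)

```text
t: 22.22
eef_pos: [527.2, -128.1, 215.6]
tcp_rot: [0.623, 0.782, 0.001, 0.003]
ft_force: [0.2, -0.9, -3.9]
grip_width: 69.8
gripper_force: 39.9
```

Call:
step_arm(
  plan=[
    [[0, 0, 0, 1.0, 0.55, 0, 0.3], [0, 0, 0, 2.0, 1.1, 0, 0.3], [0, 0, 0, 2.5, 1.4, 0, 0.3], [0, 0, 0, 2.5, 1.4, 0, 0.3], [0, 0, 0, 2.5, 1.4, 0, 0.3]],
  ],
)

```text
t: 22.63
eef_pos: [558.4, -10.0, 209.3]
tcp_rot: [0.624, 0.782, -0.001, -0.001]
ft_force: [0.6, 0.6, -4.7]
grip_width: 69.9
gripper_force: 39.9
```

Call:
step_arm(
  plan=[
    [[0, 0, 0, 2.5, 1.4, 0, 0.3], [0, 0, 0, 2.5, 1.4, 0, 0.3], [0, 0, 0, 2.5, 1.4, 0, 0.3], [0, 0, 0, 2.5, 1.4, 0, 0.3], [0, 0, 0, 2.5, 1.4, 0, 0.3]],
  ],
)

```text
t: 23.05
eef_pos: [598.6, 127.7, 208.9]
tcp_rot: [0.623, 0.782, -0.001, -0.001]
ft_force: [-0.1, 0.1, -4.9]
grip_width: 69.8
gripper_force: 39.9
```

Call:
step_arm(
  plan=[
    [[0, 0, 0, 2.5, 1.3, 0, 0.3], [0, 0, 0, 1.3, 0.65, 0, 0.3], [0, 0, -6.8, 0, 0, 0, 0.3], [0, 0, -6.8, 0, 0, 0, 0.3], [0, 0, -6.8, 0, 0, 0, 0.3]],
  ],
)

```text
t: 23.47
eef_pos: [609.0, 167.7, 209.1]
tcp_rot: [0.472, 0.882, -0.001, -0.001]
ft_force: [0.4, 0.2, -5.2]
grip_width: 69.7
gripper_force: 39.9
```

Call:
step_arm(
  plan=[
    [[0, 0, -6.8, 0, 0, 0, 0.3], [0, 0, -6.8, 0, 0, 0, 0.3], [0, 0, -6.8, 0, 0, 0, 0.3], [0, 0, -6.8, 0, 0, 0, 0.3], [0, 0, -7.0, 0, 0, 0, 0.3]],
  ],
)

```text
t: 23.88
eef_pos: [609.1, 167.0, 209.2]
tcp_rot: [0.193, 0.981, -0.0, -0.001]
ft_force: [-0.5, -0.5, -4.8]
grip_width: 69.0
gripper_force: 39.9
```

Call:
step_arm(
  plan=[
    [[0, 0, 0, 0, 0, 0, 0.3], [0, 0, 0, 0, 0, 0, 0.3], [0, 0, 0, 0, 0, 0, 0.3], [0, 0, 0, 0, 0, 0, 0.3], [0, 0, 0, 0, 0, 0, 0.3]],
  ],
)

```text
t: 24.3
eef_pos: [610.1, 166.9, 210.9]
tcp_rot: [0.196, 0.981, -0.0, -0.0]
ft_force: [0.1, -0.7, -4.2]
grip_width: 69.8
gripper_force: 39.9
```

```bash
python3 - <<'E'
from h import *
import cv2
i=camera_info('wrist');w=read_camera('wrist');cv2.imwrite('pics/w5.png',w[:,:,::-1])
np.savez('w5.npz',K=i['K'],T=i['world_to_cam'])
s=sense();p=s['eef_pos'];print(s['t'],p,s['grip_width'],s['ft_force'])
m=R.from_quat(s['tcp_rot']).as_matrix();print(np.degrees(np.arctan2(m[1,0],m[0,0])), (np.array([611.1,166.8,0])-p)@m)
K,T=i['K'],i['world_to_cam']
def pr(P):
    q=T[:3,:3]@np.array(P)+T[:3,3];q=K@[q[0],-q[1],-q[2]];return q[:2]/q[2]
th=-.3925;t=np.array([550.14,192.09]);M=np.array([[np.cos(th),-np.sin(th)],[np.sin(th),np.cos(th)]])
for l in[(104,61),(104,-61),(-104,-61),(-104,61)]:print('rim',l,pr([*(M@l+t),28]).round(1))
P=[pr([*(M@(x,0)+t),88]) for x in(-66,0)];print('locktops',P)
# profiles across the two long rims and far rim
for x in(-90,-40):
  for sgn in(1,-1):
    v=[]
    for y in np.arange(50,74,1.):
        u=pr([*(M@(x,sgn*y)+t),28]).round().astype(int);v.append(w[u[1],u[0]].tolist() if 0<=u[1]<420 and 0<=u[0]<560 else None)
    print(x,sgn,v)
v=[]
for x in np.arange(-92,-118,-1.):
    u=pr([*(M@(x,0)+t),28]).round().astype(int);v.append(w[u[1],u[0]].tolist() if 0<=u[1]<420 and 0<=u[0]<560 else None)
print('far',v)
E
```

```text
24.35 [610.19184247 166.89672571 210.99137257] 69.57750830150795 [-0.02546809 -0.12749283 -5.36287777]
157.40385318650553 [ -0.90666572   0.27876466 210.991217  ]
rim (104, 61) [338.2 224.3]
rim (104, -61) [227.3 224.6]
rim (-104, -61) [213.6   6. ]
rim (-104, 61) [350.6   5.6]
locktops [array([282.07208326,  40.89468956]), array([282.36866773, 131.36405835])]
-90 1 [[198, 162, 101], [109, 91, 59], [99, 81, 53], [127, 103, 65], [232, 191, 118], [255, 248, 169], [255, 249, 176], [255, 248, 172], [255, 248, 173], [255, 248, 176], [255, 248, 175], [255, 249, 178], [255, 251, 177], [255, 238, 153], [167, 121, 71], [130, 77, 45], [131, 78, 46], [132, 77, 46], [133, 78, 49], [131, 78, 44], [132, 79, 46], [132, 79, 45], [132, 78, 44], [132, 80, 46]]
-90 -1 [[252, 232, 151], [251, 231, 151], [251, 231, 151], [251, 231, 151], [250, 229, 151], [250, 229, 148], [251, 231, 150], [252, 228, 145], [194, 153, 95], [120, 77, 45], [115, 69, 39], [84, 49, 24], [58, 37, 21], [60, 36, 22], [56, 37, 22], [58, 35, 23], [59, 37, 22], [58, 37, 20], [57, 36, 18], [57, 35, 17], [58, 34, 19], [60, 37, 21], [60
[... 428 characters left out ...]
37, 112, 72], [137, 114, 75], [137, 115, 73], [137, 113, 73], [135, 113, 73], [135, 112, 72], [136, 112, 71], [137, 114, 73], [138, 114, 74], [95, 75, 47], [84, 51, 28], [116, 70, 41], [115, 68, 38], [114, 68, 39], [116, 70, 41], [116, 69, 38], [116, 70, 39], [115, 69, 38], [116, 70, 41], [115, 69, 39], [113, 69, 40], [115, 69, 40], [114, 67, 38], [115, 70, 38]]
far [[114, 96, 65], [117, 96, 62], [113, 94, 60], [140, 114, 71], [244, 210, 130], [255, 252, 177], [255, 252, 186], [255, 252, 187], [255, 252, 187], [255, 252, 188], [255, 252, 190], [255, 253, 190], [255, 253, 192], [255, 255, 187], [147, 102, 59], [135, 79, 43], [140, 83, 44], None, None, None, None, None, None, None, None, None]
```

The wrist image puts the tray about 2.5 mm further along +y than the top camera did, so I'll split the difference and lower.

Call:
step_arm(
  plan=[
    [[0, 0, 0, 0, 0.15, 1.5, 0.3], [0, 0, 0, 0, 0, 3.0, 0.3], [0, 0, 0, 0, 0, 3.0, 0.3], [0, 0, 0, 0, 0, 2.5, 0.3], [0, 0, 0, 0, 0, 1.0, 0.3]],
  ],
)

```text
t: 24.77
eef_pos: [608.1, 168.0, 96.8]
tcp_rot: [0.196, 0.981, -0.001, -0.003]
ft_force: [-1.1, 0.3, -5.5]
grip_width: 69.4
gripper_force: 39.9
```

Call:
step_arm(
  plan=[
    [[0, 0, 0, 0, 0, 0, 0.3], [0, 0, 0, 0, 0, 0.5, 0.3], [0, 0, 0, 0, 0, 0.5, 0.3], [0, 0, 0, 0, 0, 0.5, 0.3], [0, 0, 0, 0, 0, 0.5, 0.3]],
  ],
)

```text
t: 25.18
eef_pos: [611.9, 168.4, 82.2]
tcp_rot: [0.195, 0.981, 0.0, 0.001]
ft_force: [0.2, 0.4, -5.3]
grip_width: 70.0
gripper_force: 39.9
```

Call:
step_arm(
  plan=[
    [[0, 0, 0, 0, 0, 0.4, 0.3], [0, 0, 0, 0, 0, 0.2, 0.3], [0, 0, 0, 0, 0, 0, 0.3], [0, 0, 0, 0, 0, 0, 0.3], [0, 0, 0, 0, 0, 0, 0.3]],
  ],
)

```text
t: 25.6
eef_pos: [611.1, 168.3, 75.4]
tcp_rot: [0.195, 0.981, 0.0, 0.0]
ft_force: [0.4, -0.1, -4.8]
grip_width: 69.7
gripper_force: 39.9
```

Call:
step_arm(
  plan=[
    [[0, 0, 0, 0, 0, 0.2, 0.3], [0, 0, 0, 0, 0, 0.2, 0.3], [0, 0, 0, 0, 0, 0.2, 0.3], [0, 0, 0, 0, 0, 0.15, 0.3], [0, 0, 0, 0, 0, 0, 0.3]],
  ],
)

```text
t: 26.02
eef_pos: [610.5, 168.2, 67.0]
tcp_rot: [0.195, 0.981, -0.0, -0.0]
ft_force: [-0.2, -0.0, -4.8]
grip_width: 69.4
gripper_force: 39.9
```

Call:
step_arm(
  plan=[
    [[0, 0, 0, 0, 0, 0.1, 0.3], [0, 0, 0, 0, 0, 0.05, 0.3], [0, 0, 0, 0, 0, 0.05, 0.3], [0, 0, 0, 0, 0, 0, 0.3], [0, 0, 0, 0, 0, 0, 0.3]],
  ],
)

```text
t: 26.43
eef_pos: [610.9, 168.3, 65.7]
tcp_rot: [0.195, 0.981, 0.0, 0.0]
ft_force: [1.3, -0.1, -4.9]
grip_width: 69.8
gripper_force: 39.9
```

Call:
step_arm(
  plan=[
    [[0, 0, 0, 0, 0, 0.05, 0.3], [0, 0, 0, 0, 0, 0.05, 0.3], [0, 0, 0, 0, 0, 0, 0.3], [0, 0, 0, 0, 0, 0, 0.3], [0, 0, 0, 0, 0, 0, 0.3]],
  ],
)

```text
t: 26.85
eef_pos: [611.1, 168.2, 65.5]
tcp_rot: [0.195, 0.981, -0.0, 0.0]
ft_force: [-4.8, -1.5, 5.2]
grip_width: 69.6
gripper_force: 39.9
```

Call:
step_arm(
  plan=[
    [[0, 0, 0, 0, 0, 0.05, 0.3], [0, 0, 0, 0, 0, 0, 0.3], [0, 0, 0, 0, 0, 0, 0.3], [0, 0, 0, 0, 0, 0, 0.3], [0, 0, 0, 0, 0, 0, 0.3]],
  ],
)

```text
t: 27.27
eef_pos: [611.2, 168.2, 65.5]
tcp_rot: [0.195, 0.981, -0.0, 0.0]
ft_force: [-6.2, -3.3, 8.9]
grip_width: 69.7
gripper_force: 39.9
```

It touched down at the expected height. I'll release softly and rise.

Call:
step_arm(
  plan=[
    [[0, 0, 0, 0, 0, -0.05, 0.3], [0, 0, 0, 0, 0, 0, 0.3], [0, 0, 0, 0, 0, 0, 0.3], [0, 0, 0, 0, 0, 0, 0.3], [0, 0, 0, 0, 0, 0, 0.3]],
  ],
  force=8,
)

```text
t: 27.68
eef_pos: [611.2, 168.2, 65.4]
tcp_rot: [0.195, 0.981, 0.0, 0.0]
ft_force: [-3.6, -2.2, 6.0]
grip_width: 69.9
gripper_force: 8.0
```

Call:
step_arm(
  plan=[
    [[0, 0, 0, 0, 0, 0, 0.1], [0, 0, 0, 0, 0, 0, 0.05], [0, 0, 0, 0, 0, 0, 0], [0, 0, 0, 0, 0, 0, 0], [0, 0, 0, 0, 0, 0, 0]],
  ],
)

```text
t: 28.1
eef_pos: [610.9, 168.3, 64.4]
tcp_rot: [0.195, 0.981, 0.0, 0.0]
ft_force: [0.2, -0.9, 0.3]
grip_width: 88.1
gripper_force: 0.0
```

Call:
step_arm(
  plan=[
    [[0, 0, 0, 0, 0, -1.0, 0], [0, 0, 0, 0, 0, -2.0, 0], [0, 0, 0, 0, 0, -3.0, 0], [0, 0, 0, 0, 0, -3.5, 0], [0, 0, 0, 0, 0, -3.5, 0]],
  ],
)

```text
t: 28.52
eef_pos: [610.3, 168.2, 196.2]
tcp_rot: [0.195, 0.981, -0.0, -0.0]
ft_force: [0.4, -0.1, 0.2]
grip_width: 88.0
gripper_force: 0.0
```

Call:
step_arm(
  plan=[
    [[0, 0, 0, 0, 0, -2.0, 0], [0, 0, 0, -3.5, 0, 0, 0], [0, 0, 0, -3.5, 0, 0, 0], [0, 0, 0, -2, 0, 0, 0], [0, 0, 0, 0, 0, 0, 0]],
  ],
)

```text
t: 28.93
eef_pos: [697.0, 131.4, 215.4]
tcp_rot: [0.197, 0.98, -0.0, 0.001]
ft_force: [-1.0, 0.4, 0.9]
grip_width: 88.3
gripper_force: 0.0
```

Call:
step_arm(
  plan=[
    [[0, 0, 0, 0, 0, 0, 0], [0, 0, 0, 0, 0, 0, 0], [0, 0, 0, 0, 0, 0, 0], [0, 0, 0, 0, 0, 0, 0], [0, 0, 0, 0, 0, 0, 0]],
  ],
)

```text
t: 29.35
eef_pos: [693.4, 134.4, 215.0]
tcp_rot: [0.195, 0.981, 0.0, 0.0]
ft_force: [-0.3, -0.1, -0.5]
grip_width: 88.3
gripper_force: 0.0
```

```bash
python3 - <<'E'
from h import *
import cv2
i=camera_info('wrist');w=read_camera('wrist');s=sense();print(s['t'],s['eef_pos'],s['ft_force'],s['grip_width'])
K,T=i['K'],i['world_to_cam']
def pr(P):
    q=T[:3,:3]@np.array(P)+T[:3,3];q=K@[q[0],-q[1],-q[2]];return q[:2]/q[2]
th=-.3925;t=np.array([549.5,194.5]);M=np.array([[np.cos(th),-np.sin(th)],[np.sin(th),np.cos(th)]])
def prof(pts,z):
    o=[]
    for l in pts:
        u=pr([*(M@l+t),z]).round().astype(int);o.append(int(w[u[1],u[0]].mean()) if 0<=u[1]<420 and 0<=u[0]<560 else None)
    return o
# compare finished lock (x=0) with ours (x=66): top-plane profiles, 2 mm steps
for c in(0,66):
    print(c,'y',prof([(c,y) for y in range(-50,51,2)],88)); print(c,'x',prof([(c+x,0) for x in range(-24,25,2)],88))
    for y in(-25,25):print(c,'x@',y,prof([(c+x,y) for x in range(-24,25,2)],88))
E
```

```text
29.4 [693.51148533 134.35140773 214.94089442] [-0.10193447  0.11667548 -0.85767396] 88.36067960403017
0 y [60, 150, 202, 200, 169, 82, 207, 205, 185, 228, 223, 222, 223, 221, 223, 227, 224, 222, 220, 220, 221, 227, 225, 228, 241, 246, 247, 244, 247, 246, 244, 244, 244, 245, 243, 246, 246, 241, 242, 245, 244, 246, 225, 212, 232, 101, 152, 220, 218, 218, 211]
0 x [None, None, None, None, None, None, None, None, None, None, None, 246, 246, 247, 245, 235, 229, 155, 73, 74, 74, 73, 75, 76, 98]
0 x@ -25 [None, None, None, None, None, None, None, None, None, None, None, 223, 222, 221, 223, 226, 226, 145, 72, 76, 73, 73, 74, 73, 158]
0 x@ 25 [None, None, None, None, None, None, None, None, None, None, None, 241, 242, 242, 246, 246, 247, 190, 69, 65, 78, 76, 75, 73, 188]
66 y [153, 200, 197, 198, 184, 115, 156, 101, 100, 150, 149, 150, 145, 144, 148, 148, 147, 148, 204, 246, 246, 248, 248, 246, 248, 248, 248, 249, 247, 239, 225, 223, 225, 228, 229, 232, 229, 226, 227, 243, 248, 250, 225, 213, 204, 106, 172, 219, 216, 216, 138]
66 x [215, 141, 205, 216, 186, 185, 177, 246, 248, 247, 248, 248, 248, 247, 247, 248, 245, 172, 188, 199, 197, 213, 229, 230, 212]
66 x@ -25 [205, 104, 211, 211, 171, 125, 86, 110, 109, 150, 151, 144, 141, 145, 149, 148, 135, 94, 118, 132, 127, 127, 150, 142, 135]
66 x@ 25 [229, 177, 209, 230, 199, 197, 194, 236, 249, 246, 232, 227, 226, 228, 228, 228, 230, 191, 185, 187, 184, 166, 214, 214, 186]
```

```bash
python3 -c "
from station import *
print(sign_off())"
```

```text
the job is handed in; nothing more can be done
None
```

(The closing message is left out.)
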